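# Tilt out the parts bin and nest its sample cup

### The arm

A 6-joint arm with a two-finger parallel gripper is mounted at the origin on the work surface. World frame = base frame: x ahead of the robot, y to its left, z up, the work surface at z = 0. Lengths are in m, angles in rad, forces in N, time in s.
With the tool pointing down it reaches from about 0.35 to 0.85 m from the base axis. Payload 8.1 kg.
Tool frame: the origin (TCP) lies between the finger pads; the fingertips stand nose_length ahead of it and the grasp point (between the pads) lies 2 mm behind it (nose_length is the distance from the TCP to the fingertips, in m); z points along the fingers, x is the direction in which the jaws open and shut, and the axes are right-handed (so a half turn about z gives the same grasp; the last joint's range is limited). The gripper opens to 93 mm and grips with 3 to 60 N. Pads are 15 mm wide; open, the fingers measure 128 mm over their backs; the gripper's body (75 mm by 188 mm) begins 65 mm behind the grasp point.
Start: joints at [1.213, 0.13, 1.488, -0, 1.523, -0.085], TCP at [0.162, 0.578, 0.236] pointing down, gripper open.
Joint ranges: [-2.96, 2.96], [-0.89, 2.26], [0.02, 2.5], [-1.34, 4.48], [0, 2.73], [-2.66, 2.66]. Speed limits (rad/s): [2.39, 2.39, 2.79, 3.14, 3.14, 3.14].

### API

Orientations are given as a rotation vector (axis times angle).
In Python, from plant import * gives the robot as it stands.
- The arm moves only by the tool carry_out, never from a script. Its argument "steps" is a list of rows, each an object with "xyz": the shift along the world's x, y, z in cm, a list of three; "rot": the turn, a rotation vector about the world's x, y, z in degrees, a list of three. In form: [{"xyz": [tx, ty, tz], "rot": [rx, ry, rz]}, ...]. A call has 1 to 10 rows; each row is the pose to reach, as a shift and turn from the pose commanded when the call began; what a row does not reach only later rows make up. A row lasts 1/10 s, in which the tool goes at most 50 mm and 8.59 degrees, less where a joint would pass 70% of its speed; a pose out of reach is approached as far as the arm can. A call with a gripper value outside its range is refused whole. "grip" is the opening, from 0 (shut) to 1 (fully open), set as the call begins (left out, the last holds). The fingers move at their own pace and stop on an object; "force" is the grip in N (left out, the last holds). Time passes only in rows, so rows that repeat a pose let the fingers close. It gives the time, the measured TCP pose, the force and the opening at its end, in the units of the state.
- read_state(): the state, without advancing time (a new reading comes with each control period).
- read_camera(name): name is "scene" or "top"; returns the picture (400x640x3 uint8, red, green, blue); there is no depth.
- calibration(name): a dict with "fov_y" (degrees; the focal length in pixels is half the picture's height over the tangent of half this angle, whatever the lens; pixels are square), "cx", "cy" (the principal point, pixels), "xyz" and "attitude" of the camera in the world. Camera axes: x right, y down, z forward; pixel columns grow to the right and rows downward; lengths in m; the calibration is good to about 2 mm. A picture is of the moment at which its call begins. calibration takes no time and is no camera call.
- close_job(): hands the job in, once; it reports no verdict.
The state is a dict: "t": time; "q": joint angles; "dq": joint speeds; "joint_torque": joint torques, N m; "tool_pos": TCP position; "orientation": TCP orientation; "force": force on the tool from outside, world axes, zero at the start; "wrist_torque": the same for the moment, N m; "opening": finger opening in m.
Only numpy, scipy, OpenCV 4.12 (cv2) and the standard library are available. Lean on these libraries where they do the work, as an engineer would, in place of code of your own. Each camera call takes 0.05 s, during which the arm holds its last target.

### The job

At the test bench, tilt the hinged parts bin forward by its tab, as far as it goes, and take out the collared steel sample cup that stands at the back of the bin. Lower it, do not drop it, into the like collared cup standing on the white tray, so that the two are nested upright with the collar fully down on the other's rim; leave the dish and the elbow on the tray where they are.

Things in the scene. Friction and masses are not known exactly. Their poses are not given: they have to be found in the camera images.
- bin_pivot (a point): Fixed point at the middle of the bin's hinge line, 40 mm above the table. Axes: x level, from the station's front (robot side) to its back; y along the hinge line, to the left; z up. The bin turns about this y line.
- rack: Bin station, fixed to the table; origin on the table under bin_pivot, same axes. Base 36 mm high; four steel corner posts (10 mm square, 172 mm apart inside) bear a steel cover plate 192 mm wide; all this from x = 45 to 138 mm; the cover's underside is 177 mm, its top 185 mm above the table. Else open. With the bin upright the cover lies over the cup.
- bin (a joint): Tilt of the grey bin, rad: 0 upright (start), grows as its top tilts forward to the robot, stop at 0.65. A stiff friction hinge: it stays at any angle where it is left; tilting it takes about 3 to 8 N at the tab.
- bin_tab (a point): Grip point of the bin's black pull tab; moves with the bin. An upright rounded plate on the middle of the bin's front wall, 14 mm thick along y, 42 mm out from the wall, 46 mm high. The point: mid-thickness, 12 mm below its top; upright, 27 mm in front of and 58 mm above the hinge line. Pinch it from above, fingers closing along y; it may turn between them as the bin tilts.
- bin_back (a point): Floor centre of the bin's back compartment; turns with the bin, z is the floor's normal. Upright, from bin_pivot: bin floor x = 0 to 114 mm, 4 mm thick, underside at z = 0; width 160 (inside 152) mm; walls 4 mm thick, tops at z = 50 mm; cross divider x = 38 to 42, top at z = 42 mm; brass couplings in front of it, the cup behind it (x = 42 to 110).
- cup_center (a point): Centre (half-way up) of the loose steel cup in the bin's back; z: its axis, to its mouth. 58 mm high, 100 g: the upper 34 mm a straight collar, 60 mm across (inside 54); below it a tapered foot, 40 mm across at the bottom, 47 at its top, a flat shoulder between. It tilts with the bin and may slide 8 mm forward to the divider. Grip the collar's upper part: the rim is 29 mm above this point.
- standing_cup_center (a point): Centre (half-way up) of the like loose cup, same shape and size, standing mouth up on the tray; its rim is 29 mm above this point. A cup nested in it has its shoulder on this rim: its centre is then 34 mm above this one, and only its collar (34 mm) stands above this rim. The foot has about 3 mm of play all round.
- tray: White plastic tray 270 (x) x 240 (y) x 14 mm, fixed to the table; origin under its centre, inner floor 4 mm above the table. Bears the standing cup, the dish and the elbow.
- dish_center (a point): Centre (half-way up) of a loose shallow round steel dish on the tray, 72 mm across and 26 mm high. Not to be moved.
- elbow_center (a point): Middle of a loose brass pipe elbow lying on the tray, about 45 x 45 x 26 mm. Not to be moved.
There are look-alikes about, which are no part of the job. Leave any purple look-alike of the part that bears cup_center alone.

How it is judged:
On the way, in this order (a step that is already met when the one before it is completed fails the run):
1. the bin is tilted forward by at least 0.5 rad with the cup still in it (value of joint bin above 0.5 rad and distance between cup_center and bin_back below 0.06 m), for 0.2 s.
2. the cup is lifted out of the bin (distance between cup_center and bin_back above 0.11 m), for 0.1 s.
3. the cup's foot has been lowered into the standing cup while still held by the fingers (z of cup_center in the frame of standing_cup_center below 0.05 m and horizontal distance between cup_center and standing_cup_center below 0.012 m and contact force between the fingers and cup above 0.3 N), for 0.05 s.
At the end, for the whole second after the job is handed in: The cup from the bin sits nested in the standing cup: its centre 30 to 38 mm above the other's centre and within 7 mm of it sideways, both upright within 0.12 rad, the standing cup still standing on the tray, at rest and released. The bin may stay tilted (z of cup_center in the frame of standing_cup_center between 0.03 and 0.038 m and horizontal distance between cup_center and standing_cup_center below 0.007 m and angle between each of cup_center, standing_cup_center's own z axis and vertical below 0.12 rad and z of standing_cup_center in the frame of tray below 0.04 m and linear speed of cup below 0.02 m/s); the robot touches nothing.
It fails at once if the dish or the elbow on the tray is shoved more than 40 mm (distance of any of dish_center, elbow_center from where it was at the start of the episode above 0.04 m).
It fails at once if the standing cup is knocked over (angle between standing_cup_center's own z axis and vertical above 0.6 rad).
It also fails if it takes over 67 s, if anything falls off the work surface, if the arm or the gripper's body presses on something with over 40 N, if the wrist force passes 120 N, or if a joint passes its speed limit or range.

## Working session

There is one attempt and no reset: what is moved stays moved. The work goes in short steps, Python scripts to look and compute and a tool call to move; the robot and the scene stay as the last step left them, time stands still between calls to the robot, and variables do not carry over. Pictures are saved under pics/ and viewed, and the job is handed in when it is done.

Besides the shell and the picture viewer there is one more tool, called after "Call:" as a command line: name --argument value ..., lists and objects as JSON in quotes. carry_out: Moves the arm, as the interface text tells. Its arguments: {"type":"object","properties":{"steps":{"type":"array","items":{"type":"object","properties":{"xyz":{"type":"array","items":{"type":"number"}},"rot":{"type":"array","items":{"type":"number"}}}}},"grip":{"type":"number"},"force":{"type":"number"}},"required":["steps"]}

```bash
mkdir -p pics; ls
python3 - <<'E'
from plant import *
import cv2
s=read_state();print({k:s[k] for k in('t','tool_pos','orientation','opening','force')})
for n in('scene','top'):
    print(calibration(n)); cv2.imwrite(f'pics/{n}0.png',read_camera(n)[:,:,::-1])
try: print(nose_length)
except Exception as e: print(e)
E
```

```text
pics
{'t': 0.0, 'tool_pos': array([0.1614272 , 0.57731639, 0.23460617]), 'orientation': array([ 2.50208304e+00,  1.89815405e+00, -2.42885729e-03]), 'opening': 0.0928818566139109, 'force': array([ 0.95735583,  0.45884955, -0.24453956])}
{'fov_y': 55.989283230053594, 'cx': 319.63047858737394, 'cy': 197.51171467004943, 'xyz': array([1.04341156, 0.41110896, 0.67140576]), 'attitude': array([-1.08966001, -2.42164086,  1.00560737])}
{'fov_y': 47.45167855086672, 'cx': 324.5390115872166, 'cy': 197.60759195844804, 'xyz': array([0.42554655, 0.0150599 , 1.07435717]), 'attitude': array([-2.25858192,  1.93844174, -0.21060107])}
0.017
```

View pics/scene0.png

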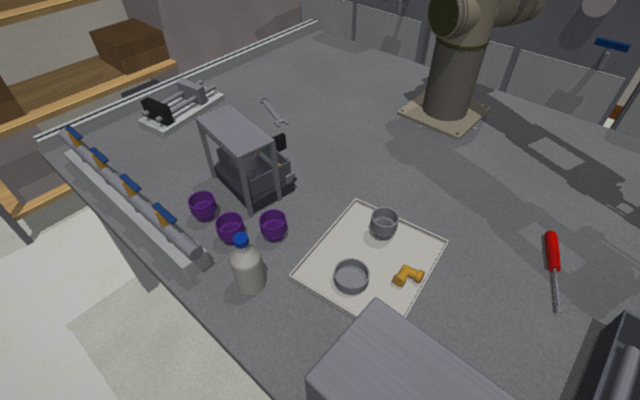

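View pics/top0.png

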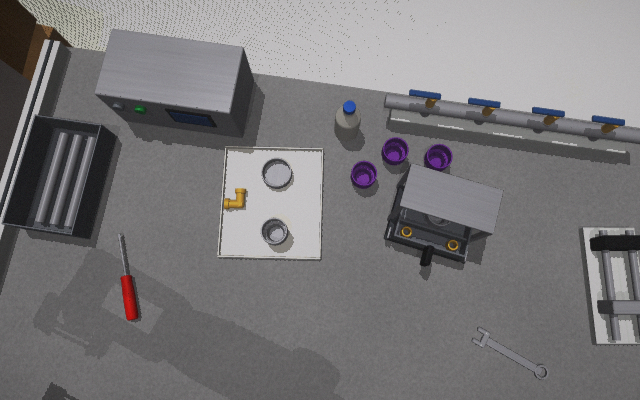

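```bash
cat > h.py <<'E'
from plant import *
import numpy as np, cv2
from scipy.spatial.transform import Rotation as R
def K(c): 
    f=200/np.tan(np.radians(c['fov_y'])/2); return f
def ray(n,uv):
    c=calibration(n); f=K(c); d=np.array([(uv[0]-c['cx'])/f,(uv[1]-c['cy'])/f,1.])
    return np.array(c['xyz']),R.from_rotvec(c['attitude']).as_matrix()@d
def onz(n,uv,z):
    o,d=ray(n,uv); return o+d*(z-o[2])/d[2]
def proj(n,p):
    c=calibration(n); f=K(c); q=R.from_rotvec(c['attitude']).as_matrix().T@(np.asarray(p)-c['xyz'])
    return np.array([c['cx']+f*q[0]/q[2],c['cy']+f*q[1]/q[2]])
def tri(a,ua,b,ub):
    o1,d1=ray(a,ua);o2,d2=ray(b,ub)
    t=np.linalg.lstsq(np.c_[d1,-d2],o2-o1,rcond=None)[0]
    p,q=o1+t[0]*d1,o2+t[1]*d2
    return (p+q)/2,np.linalg.norm(p-q)
E
python3 - <<'E'
from h import *
t=cv2.imread('pics/top0.png');s=cv2.imread('pics/scene0.png')
cv2.imwrite('pics/c1.png',cv2.resize(t[145:285,370:530],None,fx=5,fy=5,interpolation=cv2.INTER_CUBIC)[:600])
cv2.imwrite('pics/c2.png',cv2.resize(s[95:215,185:305],None,fx=5,fy=5,interpolation=cv2.INTER_CUBIC))
cv2.imwrite('pics/c3.png',cv2.resize(t[140:265,215:330],None,fx=4.8,fy=4.8,interpolation=cv2.INTER_CUBIC))
E
```

```text
(no output)
```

View pics/c1.png

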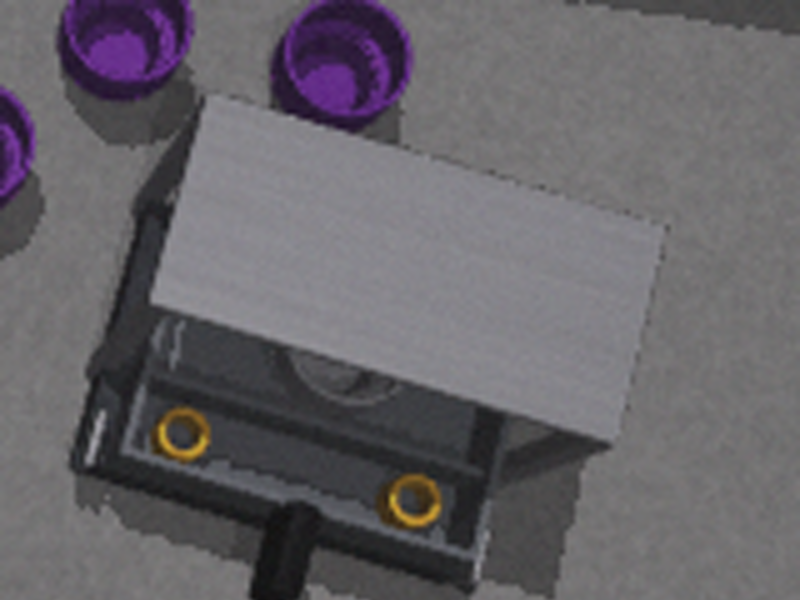

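View pics/c2.png

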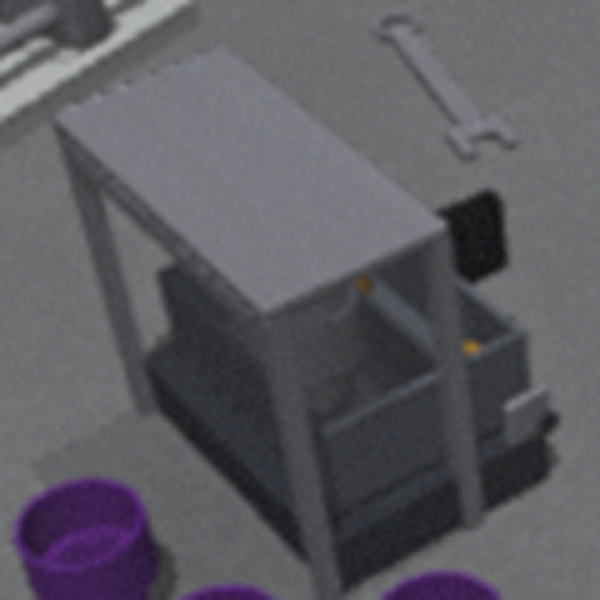

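View pics/c3.png

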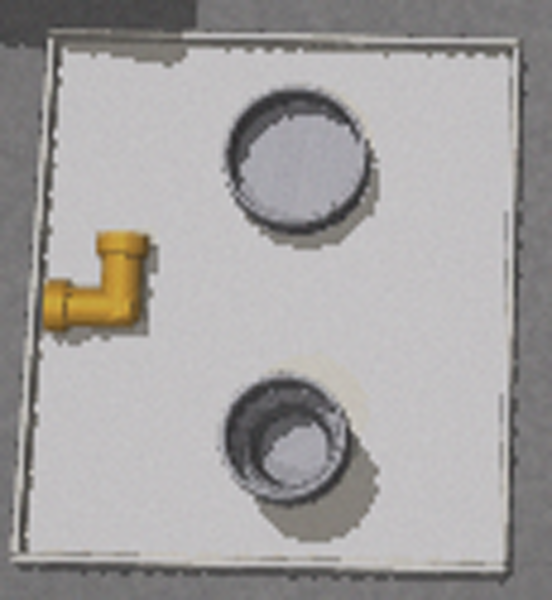

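c1 shows the steel collar rim in the bin's back at about top (440,218); the cover has corners (411,164), (503,190), (492,234), (400,206). c3 shows the standing cup's rim at about top (275,231), the dish at (277,173) and the elbow at (236,198).

Candidates: the steel rim under the cover at top (440,218) is the target. The purple cups at (364,174), (395,151), (438,157) are decoys, and the steel cup at (275,231) is the receiver. The c1 crop confirms it is steel and behind the divider.

Run:
```python
from h import *
o=np.array([370,145]); C=[np.array(c)/5+o for c in[(205,95),(665,225),(610,445),(150,303)]]
W=[onz('top',c,.185) for c in C]   # back-left, back-right, front-right, front-left
for w in W: print(w.round(4))
print([np.linalg.norm(W[i]-W[(i+1)%4]).round(4) for i in range(4)])
# scene corners
so=np.array([185,95])
S=[np.array(c)/5+so for c in[(268,310),(55,120),(222,50),(442,222)]] 
for c in S: print('scene',onz('scene',c,.185).round(4))
ctr=np.mean(W,0); y=(W[0]-W[1]+W[3]-W[2])[:2]; y/=np.linalg.norm(y); x=np.array([y[1],-y[0]])
yaw=np.arctan2(x[1],x[0]); piv=ctr[:2]-x*.0915
print('yaw',np.degrees(yaw),'piv',piv,'x',x,'y',y,'ctr',ctr)
def P(a,b,z): return np.r_[piv+x*a+y*b,z]
tab=P(-.027,0,.098)
print('tab',tab,'px',proj('top',tab),proj('scene',tab))
for b in(.08,-.08): print('front wall corner top',proj('top',P(0,b,.09)))
img=cv2.imread('pics/top0.png'); 
g=cv2.cvtColor(img,cv2.COLOR_BGR2GRAY)
print('cup px rim', onz('top',(275,231),.062), onz('top',(277,173),.03))
for n in('top','scene'):
    im=cv2.imread(f'pics/{n}0.png'); v=im.max(2)
    m=(v<45).astype(np.uint8)
    k,l,st,ce=cv2.connectedComponentsWithStats(m)
    for i in range(1,k):
        if 30<st[i][4]<1500: print(n,st[i],ce[i].round(1))
```

```text
[ 0.7108 -0.1228  0.185 ]
[ 0.685  -0.3117  0.185 ]
[ 0.5927 -0.2965  0.185 ]
[ 0.6218 -0.1107  0.185 ]
[np.float64(0.1907), np.float64(0.0935), np.float64(0.188), np.float64(0.0899)]
scene [ 0.7095 -0.1183  0.185 ]
scene [ 0.6849 -0.3016  0.185 ]
scene [ 0.5959 -0.2907  0.185 ]
scene [ 0.6214 -0.1083  0.185 ]
yaw -8.32964119887507 piv [ 0.56204597 -0.19719226] x [ 0.98945098 -0.1448681 ] y [0.1448681  0.98945098] ctr [ 0.65258074 -0.21044769  0.185     ]
tab [ 0.5353308  -0.19328082  0.098     ] px [426.88823003 258.49662281] [278.55857715 138.73252569]
front wall corner top [393.48212523 236.00070464]
front wall corner top [465.14673613 257.68857667]
cup px rim [0.54873363 0.14191878 0.062     ] [0.6899182  0.16533976 0.03      ]
top [165 108  52  20 340] [190.5 117.2]
top [392 185  12  26  51] [397.5 194. ]
top [ 44 190  11  33  44] [ 48.9 206.4]
top [385 215  14  19  72] [392.5 223.1]
top [400 221  71  34 272] [447.3 235.5]
top [387 232  77  35 550] [425.4 251. ]
top [590 235  50  17 713] [615.1 242.9]
scene [428   0  30  37 900] [442.8  16. ]
scene [424  37  42  65 259] [438.9  57.9]
scene [141  98  33  27 458] [157.5 110.2]
scene [274 134  12  17 148] [279.9 141.9]
scene [216 171  29  34 141] [230.6 187.8]
scene [282 183  12  13  80] [287.5 188.7]
scene [253 192  24  20 174] [264.5 201.4]
scene [ 575  313   48   87 1299] [597.2 361.2]
```

Run:
```python
from h import *
t=cv2.imread('pics/top0.png');s=cv2.imread('pics/scene0.png')
a=cv2.resize(t[235:275,405:450],(540,480),interpolation=cv2.INTER_CUBIC)
cv2.imwrite('pics/d1.png',cv2.convertScaleAbs(a,alpha=2))
b=cv2.resize(s[200:250,360:410],(500,500),interpolation=cv2.INTER_CUBIC)
cv2.imwrite('pics/d2.png',cv2.convertScaleAbs(b,alpha=1.3))
b=cv2.resize(t[210:255,250:300],(600,540),interpolation=cv2.INTER_CUBIC)
cv2.imwrite('pics/d3.png',b)
```

```text
(no output)
```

View pics/d1.png

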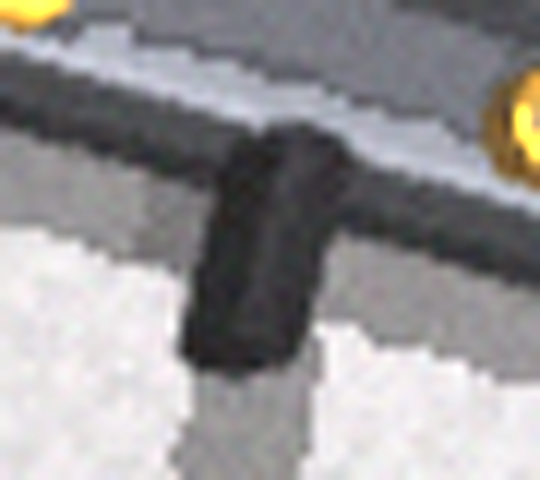

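View pics/d2.png

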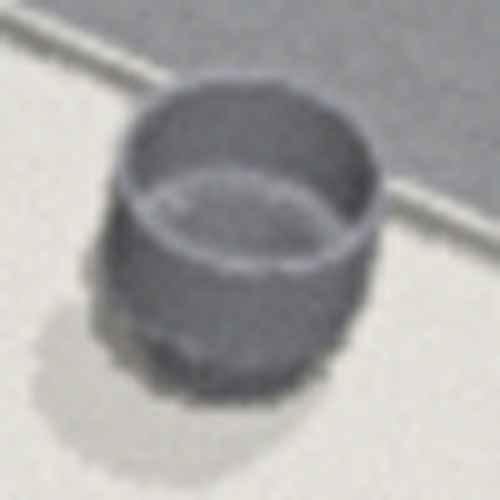

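View pics/d3.png

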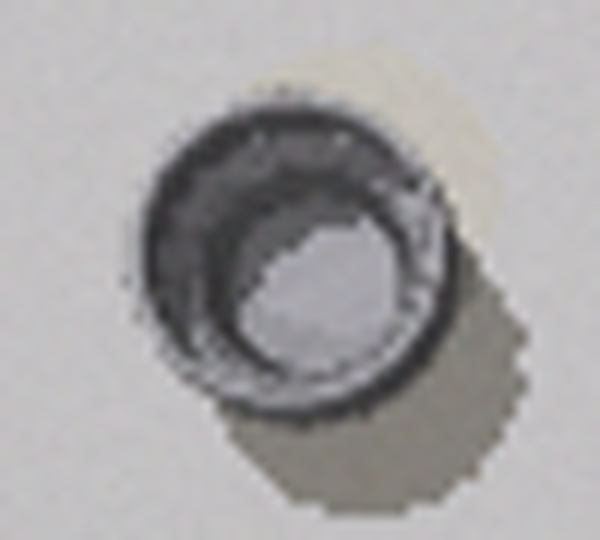

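Run:
```python
from h import *
print('tab top', onz('top',(405+285/12,235+250/12),.110), onz('top',(405+305/12,235+150/12),.110),onz('top',(405+250/12,235+365/12),.110))
print('tab scene',onz('scene',(279.9,134.5),.110))
a=(275.25,231.67);b=(385.1,217)
print(onz('top',a,.062),onz('scene',b,.062),tri('top',a,'scene',b))
p=onz('top',a,.062)
# rim sizes
th=np.linspace(0,2*np.pi,60)
for n in('top','scene'):
  for q in (onz('top',a,.062),onz('scene',b,.062)):
    u=np.array([proj(n,q+.03*np.array([np.cos(t),np.sin(t),0])) for t in th]); print(n,u.min(0),u.max(0))
# scene tab comp axis
im=cv2.imread('pics/scene0.png'); cv2.imwrite('pics/d4.png',cv2.convertScaleAbs(cv2.resize(im[125:165,260:310],(750,600),interpolation=cv2.INTER_CUBIC),alpha=2))
```

```text
tab top [ 0.54014497 -0.19402539  0.11      ] [ 0.55819127 -0.19569827  0.11      ] [ 0.51924389 -0.19003751  0.11      ]
tab scene [ 0.53134196 -0.19100472  0.11      ]
[0.54733097 0.14110336 0.062     ] [0.54838401 0.14851468 0.062     ] (array([0.54639023, 0.14416879, 0.05758145]), np.float64(0.005822823765486712))
top [261.85027382 218.45208633] [288.65582768 245.06621104]
top [258.67614436 217.50267735] [285.47157321 244.09380915]
scene [368.70396405 205.07746362] [396.50560875 225.55882602]
scene [371.16742368 206.92587776] [399.1288564 227.6108987]
```

View pics/d4.png

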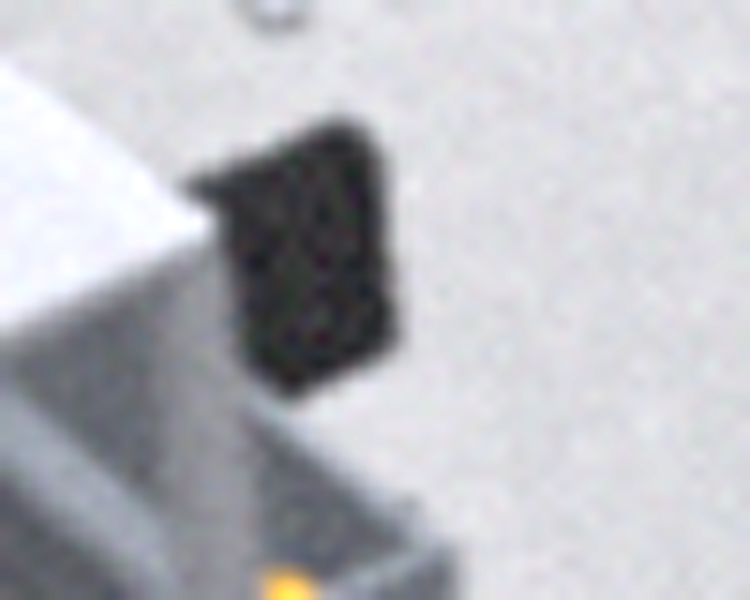

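Run:
```python
from h import *
for n,r in(('top',(200,130,340,275)),('scene',(280,190,460,330))):
    im=cv2.imread(f'pics/{n}0.png'); x0,y0,x1,y1=r
    c=im[y0:y1,x0:x1]; hsv=cv2.cvtColor(c,cv2.COLOR_BGR2HSV)
    m=((c.min(2)>150)).astype(np.uint8)
    m=cv2.morphologyEx(m,cv2.MORPH_CLOSE,np.ones((5,5)))
    cs,_=cv2.findContours(m,0,2); k=max(cs,key=cv2.contourArea)
    h=cv2.convexHull(k)
    for e in(0.01,.02,.03,.05):
        q=cv2.approxPolyDP(h,e*cv2.arcLength(h,True),True)
        if len(q)==4:break
    q=q[:,0]+[x0,y0]; W=[onz(n,u,.014) for u in q]
    print(n,q.tolist(),[w[:2].round(4) for w in W],np.mean(W,0),[np.linalg.norm(W[i]-W[(i+1)%len(W)]).round(3) for i in range(len(W))])
```

```text
top [[322, 148], [319, 258], [217, 256], [225, 148]] [array([0.7729, 0.0701]), array([0.508 , 0.0363]), array([0.4767, 0.2706]), array([0.7368, 0.3038])] [0.6236027  0.17017465 0.014     ] [np.float64(0.267), np.float64(0.236), np.float64(0.262), np.float64(0.237)]
scene [[355, 198], [447, 240], [405, 316], [289, 275]] [array([0.5063, 0.0364]), array([0.4759, 0.2692]), array([0.6899, 0.2985]), array([0.77  , 0.0717])] [0.61052112 0.1689509  0.014     ] [np.float64(0.235), np.float64(0.216), np.float64(0.24), np.float64(0.266)]
```

Run:
```python
from h import *
th=np.linspace(0,2*np.pi,60); out=[]
for n,(x0,y0) in(('top',(250,205)),('scene',(360,195))):
    im=cv2.imread(f'pics/{n}0.png')[y0:y0+50,x0:x0+50]; im=cv2.resize(im,(400,400),interpolation=cv2.INTER_CUBIC)
    for q,c in((np.array([.5473,.1411]),(0,0,255)),(np.array([.5484,.1485]),(0,255,0))):
      for z,r in((.062,.03),(.004,.02)):
        u=np.array([proj(n,np.r_[q+r*np.array([np.cos(t),np.sin(t)]),z]) for t in th])
        cv2.polylines(im,[((u-[x0,y0]+.5)*8).astype(np.int32)],True,c,1)
    out.append(im)
cv2.imwrite('pics/e.png',np.hstack(out))
```

```text
(no output)
```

View pics/e.png

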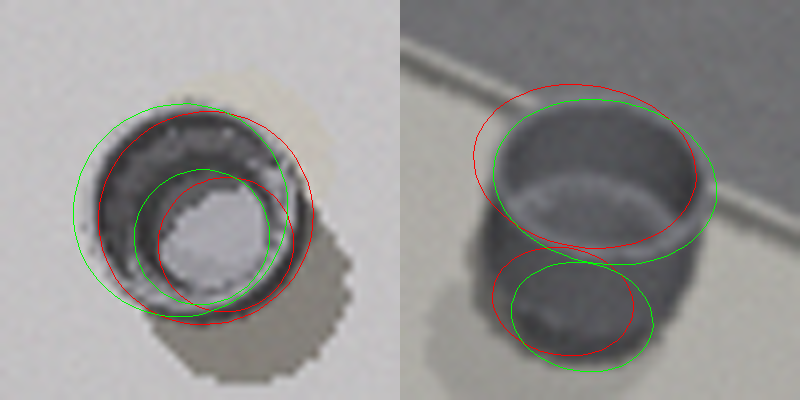

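The tray corners agree between the two views, but raised rims differ by about 6 mm in y. I'll move near the tab and use the gripper in view as a local reference.

Call:
carry_out --steps '[{"xyz": [2,-4,1],"rot": [0,0,1]},{"xyz": [4,-8,2],"rot": [0,0,2]},{"xyz": [6,-12,3],"rot": [0,0,3]},{"xyz": [8,-16,3],"rot": [0,0,4]},{"xyz": [10,-20,3],"rot": [0,0,5]},{"xyz": [12,-24.5,3],"rot": [0,0,6]},{"xyz": [14,-29,3],"rot": [0,0,7]},{"xyz": [16,-33.5,3],"rot": [0,0,7.4]},{"xyz": [18,-38,3],"rot": [0,0,7.4]},{"xyz": [20,-42,3],"rot": [0,0,7.4]}]' --grip 0.6

```text
t: 1.1
tool_pos: [0.3618, 0.1557, 0.2655]
orientation: [2.375, 2.056, 0.0]
force: [1.8, 1.2, 0.2]
opening: 0.0559
```

Call:
carry_out --steps '[{"xyz": [2,-4.2,0],"rot": [0,0,0]},{"xyz": [4,-8.4,0],"rot": [0,0,0]},{"xyz": [6,-12.6,0],"rot": [0,0,0]},{"xyz": [8,-16.8,-1],"rot": [0,0,0]},{"xyz": [10,-21,-2],"rot": [0,0,0]},{"xyz": [12,-25.2,-4],"rot": [0,0,0]},{"xyz": [14,-29.4,-6],"rot": [0,0,0]},{"xyz": [15.5,-33,-8],"rot": [0,0,0]},{"xyz": [16.5,-35,-9],"rot": [0,0,0]},{"xyz": [16.5,-35,-9],"rot": [0,0,0]}]'

```text
t: 2.1
tool_pos: [0.5256, -0.1942, 0.1725]
orientation: [-2.375, -2.05, 0.004]
force: [-0.8, 0.2, -0.9]
opening: 0.0556
```

```bash
cat > snap.py <<'E'
from h import *
import sys
s=read_state();print(s['t'],s['tool_pos'].round(4),s['orientation'].round(3))
tag=sys.argv[1]; b=[eval(a) for a in sys.argv[2:]]
Rt=R.from_rotvec(s['orientation']).as_matrix()
print('toolx',Rt[:,0].round(3),'toolz',Rt[:,2].round(3))
for n,(x0,y0,w,h) in zip(('top','scene'),b):
    im=read_camera(n)[:,:,::-1]; cv2.imwrite(f'pics/{tag}_{n}_full.png',im)
    k=min(780/w,580/h); c=cv2.resize(im[y0:y0+h,x0:x0+w],None,fx=k,fy=k,interpolation=cv2.INTER_CUBIC)
    cv2.imwrite(f'pics/{tag}_{n}.png',cv2.convertScaleAbs(c,alpha=1.5))
    print(n,'scale',k,'tcp px',proj(n,s['tool_pos']).round(1),'tip',proj(n,s['tool_pos']+Rt[:,2]*.017).round(1))
E
python3 snap.py f "(370,200,120,90)" "(220,90,100,75)"
```

```text
2.1 [ 0.5256 -0.1942  0.1725] [-2.375 -2.05   0.004]
toolx [0.146 0.989 0.001] toolz [-0.004  0.001 -1.   ]
top scale 6.444444444444445 tcp px [435.3 260.5] tip [433.2 261.2]
scene scale 7.733333333333333 tcp px [278.5 111.7] tip [279.1 117.7]
```

View pics/f_top.png

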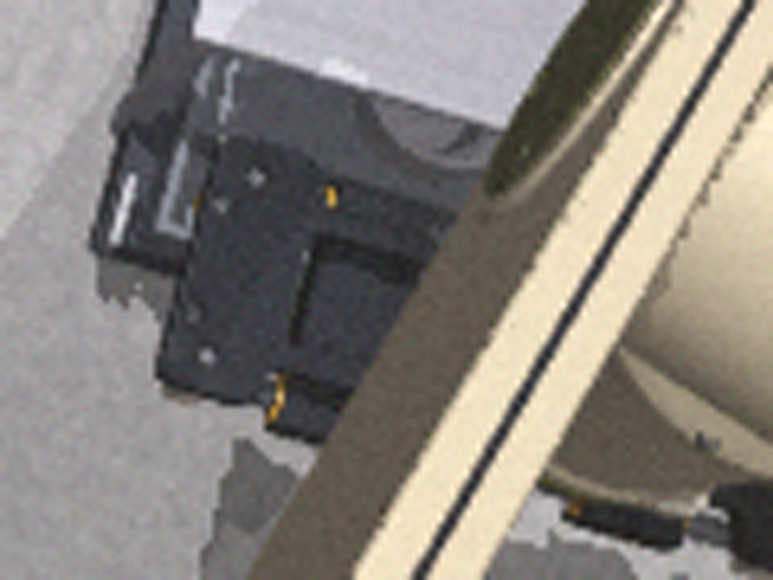

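View pics/f_scene.png

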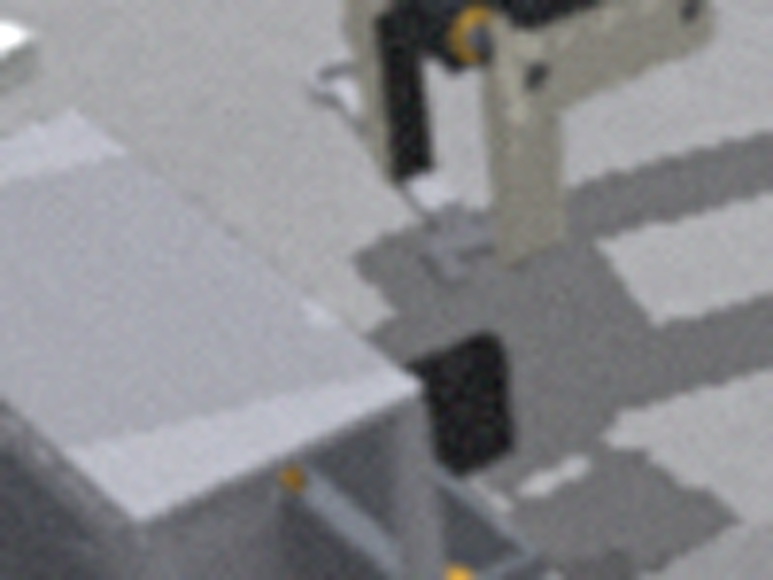

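Run:
```python
from h import *
s=read_state();p=s['tool_pos'];M=R.from_rotvec(s['orientation']).as_matrix()
k=580/75
for a in(-.0278,.0278):
  for w in(-.0075,0.0075):
    print(a,w,((proj('scene',p+M@[a,w,.017])-[220,90])*k).round(0))
# backs
for a in(-.0458,.0458):
  for w in(-.0075,0.0075):
    print('back',a,w,((proj('scene',p+M@[a,w,.017])-[220,90])*k).round(0))
im=cv2.imread('pics/f_scene_full.png'); c=im[85:165,255:305]; cv2.imwrite('pics/g.png',cv2.resize(c,(500,600) if 0 else (375,600),interpolation=cv2.INTER_NEAREST))
c=im[95:130,262:302];cv2.imwrite('pics/g.png',cv2.convertScaleAbs(cv2.resize(c,None,fx=16,fy=16,interpolation=cv2.INTER_NEAREST),alpha=1.6))
```

```text
-0.0278 -0.0075 [429. 166.]
-0.0278 0.0075 [390. 183.]
0.0278 -0.0075 [531. 240.]
0.0278 0.0075 [493. 258.]
back -0.0458 -0.0075 [397. 143.]
back -0.0458 0.0075 [359. 160.]
back 0.0458 -0.0075 [566. 264.]
back 0.0458 0.0075 [527. 283.]
```

View pics/g.png

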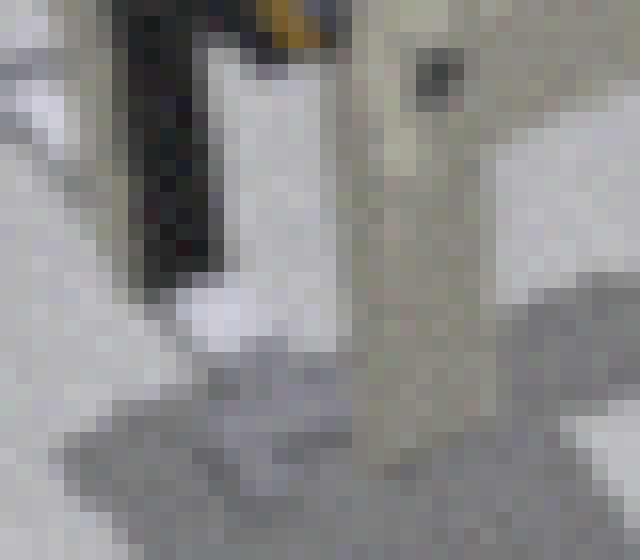

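Run:
```python
from h import *
d=np.array([-.7,-.8])
so=np.array([185,95])
W=[onz('scene',np.array(c)/5+so+d,.185) for c in[(268,310),(55,120),(222,50),(442,222)]]
ctr=np.mean(W,0); print(ctr,[w[:2].round(4) for w in W])
for yaw in(-7.8,-8.3):
  a=np.radians(yaw);x=np.array([np.cos(a),np.sin(a)]); print('piv',ctr[:2]-.0915*x,'tab',ctr[:2]-.1185*x)
b=np.array((384.9,217)); print('cup',onz('scene',b,.062),onz('scene',b+d,.062))
# tab top edge: outer top corner px d4 (355,120)->, right end
e=np.array([260+355/15,125+120/15]); print('tab outer top corner', onz('scene',e+d,.110))
e=np.array([260+395/15,125+345/15]); print('tab outer bottom corner', onz('scene',e+d,.064))
```

```text
[ 0.65197287 -0.20837457  0.185     ] [array([ 0.7088, -0.1215]), array([ 0.684 , -0.3056]), array([ 0.5947, -0.2949]), array([ 0.6204, -0.1115])]
piv [ 0.56131944 -0.19595659] tab [ 0.53456925 -0.19229227]
piv [ 0.56143126 -0.19516598] tab [ 0.53471406 -0.19126836]
cup [0.54866857 0.14818982 0.062     ] [0.54774642 0.14571243 0.062     ]
tab outer top corner [ 0.51932819 -0.19224666  0.11      ]
tab outer bottom corner [ 0.51878622 -0.18811092  0.064     ]
```

Call:
carry_out --steps '[{"xyz": [0.9,0.2,-1],"rot": [0,0,0]},{"xyz": [0.9,0.2,-4],"rot": [0,0,0]},{"xyz": [0.9,0.2,-6.5],"rot": [0,0,0]},{"xyz": [0.9,0.2,-7.6],"rot": [0,0,0]},{"xyz": [0.9,0.2,-7.6],"rot": [0,0,0]},{"xyz": [0.9,0.2,-7.6],"rot": [0,0,0]}]'

```text
t: 2.8
tool_pos: [0.5363, -0.1898, 0.1007]
orientation: [2.374, 2.056, 0.001]
force: [0.5, -0.4, 1.0]
opening: 0.0559
```

Call:
carry_out --steps '[{"xyz": [0,0,0]},{"xyz": [0,0,0]},{"xyz": [0,0,0]},{"xyz": [0,0,0]},{"xyz": [0,0,0]},{"xyz": [0,0,0]},{"xyz": [0,0,0]},{"xyz": [0,0,0]}]' --grip 0 --force 20

```text
validation failed for argument at $.st...
```

Call:
carry_out --steps '[{"xyz": [0,0,-0.3],"rot": [0,0,0]},{"xyz": [0,0,-0.3],"rot": [0,0,0]},{"xyz": [0,0,-0.3],"rot": [0,0,0]},{"xyz": [0,0,-0.3],"rot": [0,0,0]},{"xyz": [0,0,-0.3],"rot": [0,0,0]},{"xyz": [0,0,-0.3],"rot": [0,0,0]},{"xyz": [0,0,-0.3],"rot": [0,0,0]}]' --grip 0 --force 20

```text
t: 3.5
tool_pos: [0.5355, -0.1919, 0.0968]
orientation: [2.374, 2.054, -0.003]
force: [-1.7, -8.6, -1.7]
opening: 0.0137
```

Call:
carry_out --steps '[{"xyz": [0,-0.15,0],"rot": [0,0,0]},{"xyz": [-0.28,-0.11,-0.14],"rot": [0,0,0]},{"xyz": [-0.56,-0.07,-0.3],"rot": [0,0,0]},{"xyz": [-0.83,-0.03,-0.47],"rot": [0,0,0]},{"xyz": [-1.09,0.0,-0.65],"rot": [0,0,0]},{"xyz": [-1.34,0.04,-0.85],"rot": [0,0,0]},{"xyz": [-1.58,0.07,-1.06],"rot": [0,0,0]},{"xyz": [-1.81,0.11,-1.28],"rot": [0,0,0]},{"xyz": [-2.03,0.14,-1.51],"rot": [0,0,0]},{"xyz": [-2.03,0.14,-1.51],"rot": [0,0,0]}]'

```text
t: 4.5
tool_pos: [0.5174, -0.1893, 0.0839]
orientation: [2.372, 2.053, 0.004]
force: [0.7, 1.0, 10.3]
opening: 0.0139
```

Call:
carry_out --steps '[{"xyz": [-0.21,0.03,-0.24],"rot": [0,0,0]},{"xyz": [-0.4,0.06,-0.49],"rot": [0,0,0]},{"xyz": [-0.58,0.09,-0.76],"rot": [0,0,0]},{"xyz": [-0.75,0.11,-1.03],"rot": [0,0,0]},{"xyz": [-0.9,0.13,-1.31],"rot": [0,0,0]},{"xyz": [-0.99,0.14,-1.48],"rot": [0,0,0]},{"xyz": [-1.05,0.15,-1.6],"rot": [0,0,0]},{"xyz": [-1.05,0.15,-1.6],"rot": [0,0,0]},{"xyz": [-1.05,0.15,-1.6],"rot": [0,0,0]}]'

```text
t: 5.4
tool_pos: [0.5062, -0.1876, 0.0673]
orientation: [2.373, 2.054, 0.003]
force: [-1.1, 0.2, 8.8]
opening: 0.014
```

Call:
carry_out --steps '[{"xyz": [-0.1,0.01,-0.2],"rot": [0,0,0]},{"xyz": [-0.15,0.02,-0.35],"rot": [0,0,0]},{"xyz": [-0.15,0.02,-0.35],"rot": [0,0,0]},{"xyz": [-0.15,0.02,-0.35],"rot": [0,0,0]}]'

```text
t: 5.8
tool_pos: [0.5045, -0.1873, 0.0636]
orientation: [2.373, 2.055, 0.002]
force: [-0.7, -0.5, 7.6]
opening: 0.0136
```

Call:
carry_out --steps '[{"xyz": [-0.08,0.01,-0.2],"rot": [0,0,0]},{"xyz": [-0.15,0.02,-0.4],"rot": [0,0,0]},{"xyz": [-0.15,0.02,-0.4],"rot": [0,0,0]}]'

```text
t: 6.1
tool_pos: [0.5033, -0.1872, 0.0601]
orientation: [2.373, 2.055, 0.003]
force: [-1.9, 2.5, 11.1]
opening: 0.0142
```

```bash
python3 snap.py k "(370,200,120,90)" "(200,90,120,90)"
```

```text
6.1 [ 0.5033 -0.1872  0.0601] [2.373 2.055 0.003]
toolx [ 0.143  0.99  -0.   ] toolz [ 0.003 -0.001 -1.   ]
top scale 6.444444444444445 tcp px [418.8 273.9] tip [417.2 274.2]
scene scale 6.444444444444445 tcp px [290.2 145.8] tip [290.6 150.9]
```

View pics/k_scene.png

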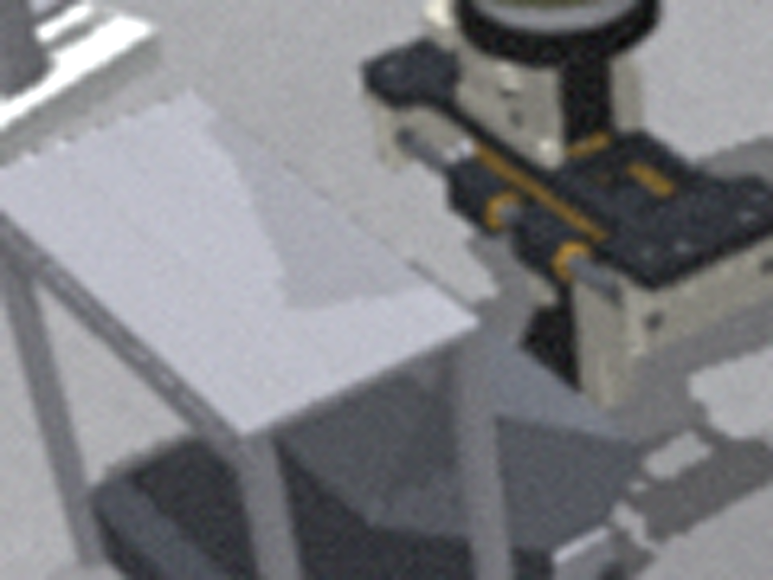

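Call:
carry_out --steps '[{"xyz": [0,0,0],"rot": [0,0,0]},{"xyz": [0,0,0],"rot": [0,0,0]},{"xyz": [0,0,0],"rot": [0,0,0]},{"xyz": [0,0,2],"rot": [0,0,0]},{"xyz": [0,0,6],"rot": [0,0,0]},{"xyz": [-1,0,10],"rot": [0,0,0]},{"xyz": [-2,4,13],"rot": [0,0,0]},{"xyz": [-3,9,16],"rot": [0,0,0]},{"xyz": [-4,14,16],"rot": [0,0,0]},{"xyz": [-4,18,16],"rot": [0,0,0]}]' --grip 0.6

```text
t: 7.2
tool_pos: [0.4616, -0.0057, 0.2195]
orientation: [2.375, 2.053, 0.003]
force: [1.1, 0.1, 0.3]
opening: 0.056
```

```bash
python3 snap.py l "(370,150,140,110)" "(200,90,120,90)"
```

```text
7.2 [ 0.4616 -0.0057  0.2195] [2.375 2.053 0.003]
toolx [0.145 0.989 0.   ] toolz [ 0.003 -0.    -1.   ]
top scale 5.2727272727272725 tcp px [336.7 277.4] tip [336.4 277.8]
scene scale 6.444444444444445 tcp px [357.6 111.8] tip [357.1 118.4]
```

View pics/l_top.png

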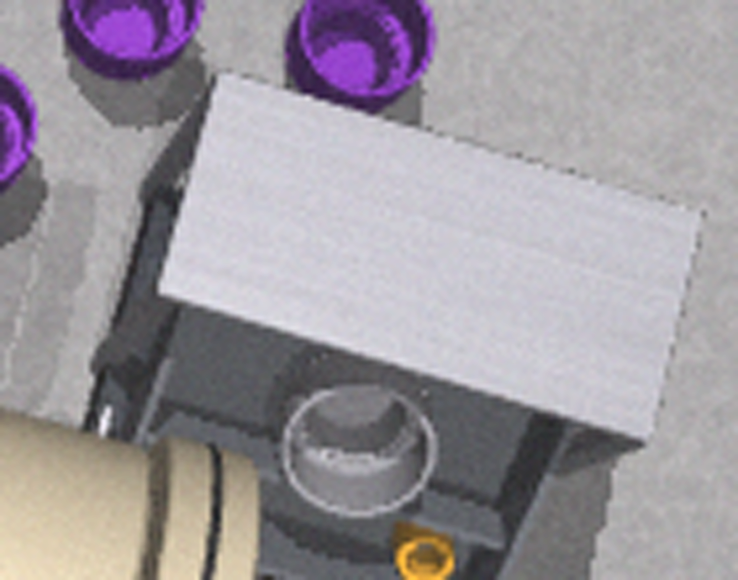

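View pics/l_scene.png

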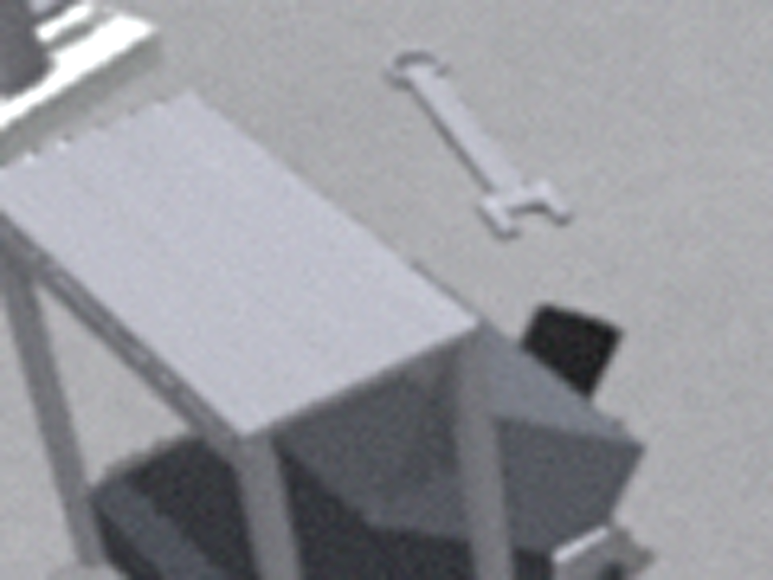

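Run:
```python
from h import *
a=np.radians(-8.2);x=np.array([np.cos(a),np.sin(a)]);y=np.array([-x[1],x[0]]);piv=np.array([.562,-.1957])
def B(bx,by,bz,t): 
    X=bx*np.cos(t)-bz*np.sin(t); Z=bx*np.sin(t)+bz*np.cos(t)
    return np.r_[piv+x*X+y*by,.04+Z]
for t in(.5,.55,.6,.65,.7): print(t,proj('scene',B(0,.08,.05,t)).round(1),'tab top outer',proj('scene',B(-.042,.007,.07,t)).round(1),'cuprim top cam',proj('top',B(.072,0,.062,t)).round(1), 'back top corner', proj('scene',B(.114,.08,.05,t)).round(1))
print('meas corner',200+643/6.444,90+447/6.444,'tab', 200+545/6.444,90+305/6.444, 200+620/6.444,90+330/6.444)
th=np.linspace(0,2*np.pi,90)
for bx in(.072,.076):
 for t in(.55,.6,.65):
  u=np.array([proj('top',B(bx+.03*np.cos(p),.03*np.sin(p),.062,t)) for p in th]); print(bx,t,((u.min(0)-[370,150])*5.27).round(),((u.max(0)-[370,150])*5.27).round())
```

```text
0.5 [297.5 158.9] tab top outer [294.6 138.8] cuprim top cam [436.6 229.5] back top corner [260.6 158.5]
0.55 [298.2 158.9] tab top outer [295.3 139.7] cuprim top cam [436.3 231.4] back top corner [262.3 156.3]
0.6 [298.9 159. ] tab top outer [295.9 140.5] cuprim top cam [435.9 233.4] back top corner [264.1 154.2]
0.65 [299.6 159.1] tab top outer [296.5 141.4] cuprim top cam [435.5 235.4] back top corner [265.9 152.1]
0.7 [300.3 159.3] tab top outer [297.  142.4] cuprim top cam [435.  237.5] back top corner [267.8 150. ]
meas corner 299.7827436374922 159.36685288640598 tab 284.5747982619491 137.3308504034761 296.2135319677219 141.21042830540037
0.072 0.55 [272. 358.] [427. 499.]
0.072 0.6 [270. 370.] [426. 508.]
0.072 0.65 [267. 382.] [424. 517.]
0.076 0.55 [275. 349.] [431. 490.]
0.076 0.6 [273. 361.] [429. 499.]
0.076 0.65 [271. 374.] [427. 508.]
```

```bash
cat >> h.py <<'E'
a=np.radians(-8.2);xs=np.array([np.cos(a),np.sin(a)]);ys=np.array([-xs[1],xs[0]]);piv=np.array([.562,-.1957])
def B(bx,by,bz,t): 
    X=bx*np.cos(t)-bz*np.sin(t); Z=bx*np.sin(t)+bz*np.cos(t)
    return np.r_[piv+xs*X+ys*by,.04+Z]
E
python3 - <<'E'
from h import *
p=read_state()['tool_pos']; pre=B(.072,-.0045,.134,.65); g=B(.072,-.0045,.049,.65)
print(p,pre,g,(pre-p)*100,(g-pre)*100)
E
```

```text
[ 0.46134097 -0.00172703  0.21837342] [ 0.53782431 -0.19676271  0.19024865] [ 0.58873924 -0.20409967  0.12258153] [  7.64833441 -19.5035681   -2.81247709] [ 5.09149252 -0.73369528 -6.76671229]
```

Call:
carry_out --steps '[{"xyz": [0,-3,3],"rot": [0,0,0]},{"xyz": [0,-7,4],"rot": [-0.7,-5,0]},{"xyz": [1,-11,4],"rot": [-1.7,-12,0]},{"xyz": [2,-15,4],"rot": [-2.7,-19,0]},{"xyz": [4,-18,3],"rot": [-3.7,-26,0]},{"xyz": [6,-19.5,1],"rot": [-4.7,-33,0]},{"xyz": [7,-19.5,-1],"rot": [-5.3,-36.9,0]},{"xyz": [7.6,-19.5,-2.8],"rot": [-5.3,-36.9,0]},{"xyz": [7.6,-19.5,-2.8],"rot": [-5.3,-36.9,0]},{"xyz": [7.6,-19.5,-2.8],"rot": [-5.3,-36.9,0]}]' --grip 0.85

```text
t: 8.3
tool_pos: [0.5375, -0.2023, 0.1899]
orientation: [1.96, 1.697, 0.572]
force: [-0.2, -0.6, 0.7]
opening: 0.0793
```

```bash
python3 snap.py m "(370,150,140,110)" "(200,70,120,90)"
```

```text
8.3 [ 0.5375 -0.2023  0.1899] [1.96  1.697 0.572]
toolx [0.143 0.99  0.001] toolz [ 0.599 -0.086 -0.796]
top scale 5.2727272727272725 tcp px [442.3 254.3] tip [441.7 249.9]
scene scale 6.444444444444445 tcp px [271.8 106.2] tip [268.9 112.7]
```

View pics/m_top.png

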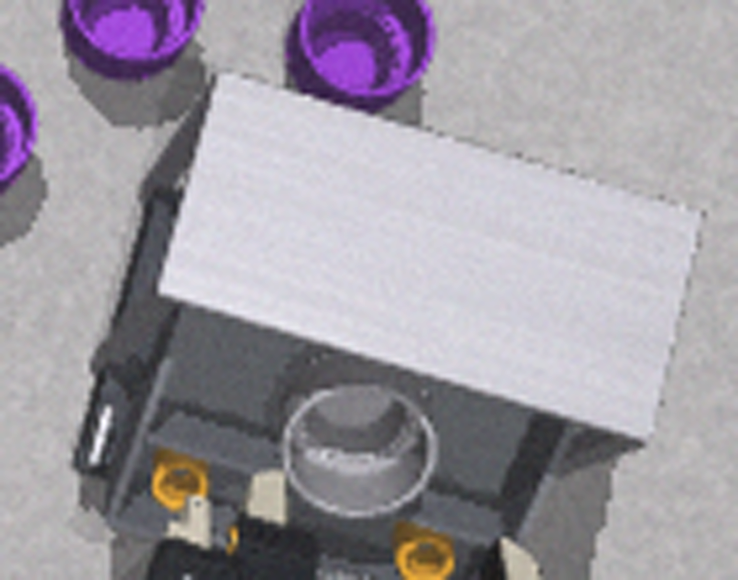

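View pics/m_scene.png

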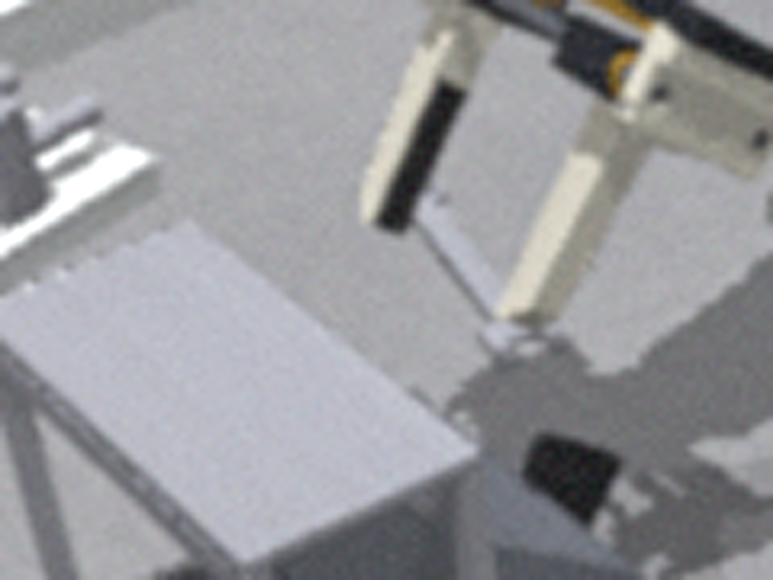

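Run:
```python
from h import *
s=read_state();p=s['tool_pos'];M=R.from_rotvec(s['orientation']).as_matrix();print(p,s['q'].round(3))
o=np.array([370,150]);k=5.2727
tip=p+M[:,2]*.017; rim=p+M[:,2]*.072
print('tip',(proj('top',tip)-o)*k,'rimpos',(proj('top',rim)-o)*k)
for sx in(-1,1):
  for w in(-.0075,.0075):
    print(sx,w,((proj('top',p+M@[sx*.0396,w,.017])-o)*k).round())
```

```text
[ 0.53845935 -0.2025157   0.19189289] [-0.629 -0.479  2.244  0.397  0.823 -2.246]
tip [380.49070326 523.84314188] rimpos [372.27857416 453.62568156]
-1 -0.0075 [477. 571.]
-1 0.0075 [491. 538.]
1 -0.0075 [271. 509.]
1 0.0075 [284. 476.]
```

Call:
carry_out --steps '[{"xyz": [0,0.55,0],"rot": [0,0,0]},{"xyz": [1,0.4,-1.3],"rot": [0,0,0]},{"xyz": [2,0.26,-2.7],"rot": [0,0,0]},{"xyz": [3,0.12,-4.0],"rot": [0,0,0]},{"xyz": [4,-0.03,-5.4],"rot": [0,0,0]},{"xyz": [4.6,-0.12,-6.2],"rot": [0,0,0]},{"xyz": [5.05,-0.18,-6.8],"rot": [0,0,0]},{"xyz": [5.05,-0.18,-6.8],"rot": [0,0,0]},{"xyz": [5.05,-0.18,-6.8],"rot": [0,0,0]}]'

```text
t: 9.3
tool_pos: [0.5886, -0.2036, 0.1227]
orientation: [1.958, 1.696, 0.573]
force: [0.2, -0.1, 0.4]
opening: 0.0791
```

```bash
python3 snap.py n "(370,150,140,110)" "(200,70,120,90)"; python3 -c "
from h import *
s=read_state();print(s['force'])"
```

```text
9.3 [ 0.5886 -0.2036  0.1227] [1.958 1.696 0.573]
toolx [0.143 0.99  0.   ] toolz [ 0.6   -0.086 -0.795]
top scale 5.2727272727272725 tcp px [437.  233.2] tip [436.6 229.4]
scene scale 6.444444444444445 tcp px [258.9 138.7] tip [256.1 144.9]
[ 0.10694317 -0.40436358  0.74384138]
```

View pics/n_top.png

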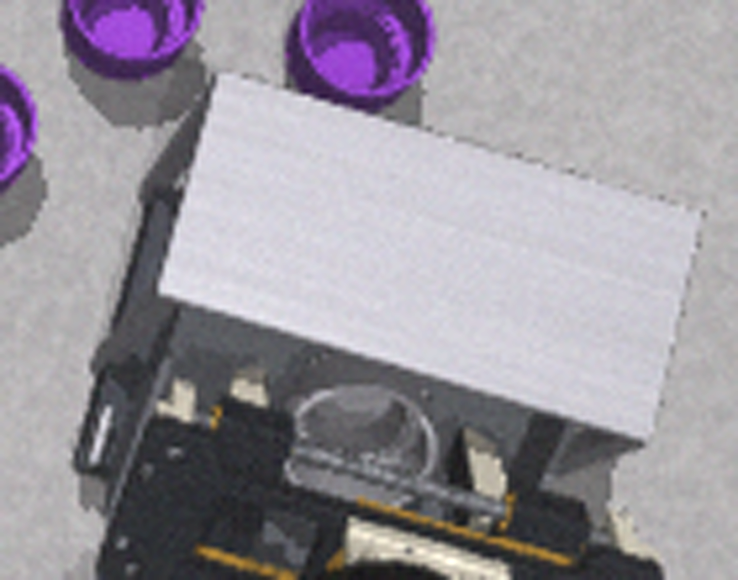

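The fingers straddle the collar (left at crop x≈270, right at ≈465, rim between). I'll close them.

Call:
carry_out --steps '[{"xyz": [0,0,0],"rot": [0,0,0]},{"xyz": [0,0,0],"rot": [0,0,0]},{"xyz": [0,0,0],"rot": [0,0,0]},{"xyz": [0,0,0],"rot": [0,0,0]},{"xyz": [0,0,0],"rot": [0,0,0]},{"xyz": [0,0,0],"rot": [0,0,0]}]' --grip 0 --force 25

```text
t: 10.0
tool_pos: [0.5886, -0.2037, 0.1224]
orientation: [1.959, 1.696, 0.573]
force: [-0.2, 0.7, 3.4]
opening: 0.0601
```

Call:
carry_out --steps '[{"xyz": [-0.6,0.09,0.8],"rot": [0,0,0]},{"xyz": [-1.2,0.17,1.6],"rot": [0,0,0]},{"xyz": [-1.8,0.26,2.4],"rot": [0,0,0]},{"xyz": [-2.4,0.34,3.2],"rot": [0,0,0]},{"xyz": [-3.0,0.43,4.0],"rot": [0,0,0]},{"xyz": [-4.0,0.57,5.3],"rot": [0,0,0]},{"xyz": [-5.0,0.72,6.6],"rot": [0,0,0]},{"xyz": [-6.0,0.86,8],"rot": [0,0,0]},{"xyz": [-6.6,0.95,8.8],"rot": [0,0,0]},{"xyz": [-7.2,1.03,9.6],"rot": [0,0,0]}]'

```text
t: 11.0
tool_pos: [0.5159, -0.1933, 0.2181]
orientation: [1.96, 1.696, 0.572]
force: [-0.5, 0.6, -1.2]
opening: 0.0601
```

```bash
python3 snap.py o "(370,150,140,110)" "(200,50,150,110)"
```

```text
11.0 [ 0.5159 -0.1933  0.2181] [1.96  1.696 0.572]
toolx [0.143 0.99  0.001] toolz [ 0.599 -0.086 -0.796]
top scale 5.2727272727272725 tcp px [440.2 263.8] tip [439.7 259. ]
scene scale 5.2 tcp px [280.   93.3] tip [276.9  99.9]
```

View pics/o_scene.png

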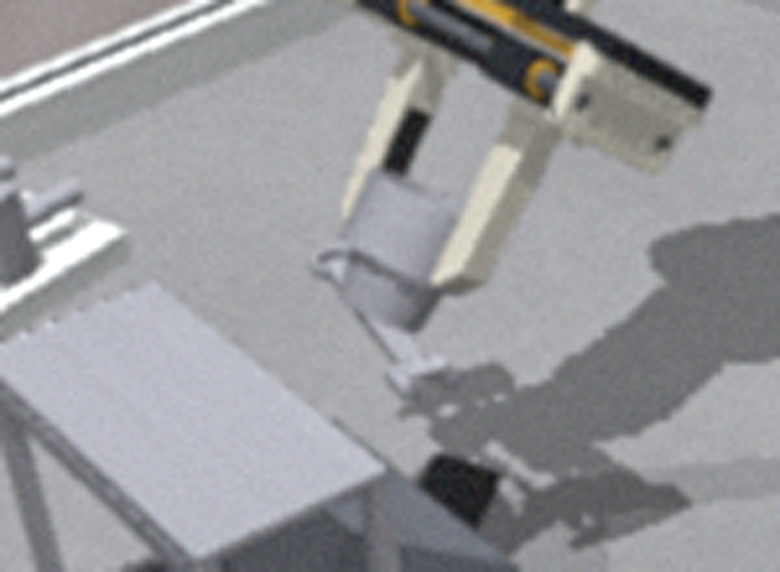

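Call:
carry_out --steps '[{"xyz": [0,3,1],"rot": [0.7,5,0]},{"xyz": [0,7,1.5],"rot": [1.7,11.8,0]},{"xyz": [0,11,1.5],"rot": [2.7,18.6,0]},{"xyz": [0.5,15,1.5],"rot": [3.7,25.4,0]},{"xyz": [1,19,1.5],"rot": [4.7,32.3,0]},{"xyz": [1.5,23,1],"rot": [5.3,36.9,0]},{"xyz": [2,27,0],"rot": [5.3,36.9,0]},{"xyz": [2.6,30.5,-1],"rot": [5.3,36.9,0]},{"xyz": [3.1,33,-2.5],"rot": [5.3,36.9,0]},{"xyz": [3.1,33.8,-4],"rot": [5.3,36.9,0]}]'

```text
t: 12.1
tool_pos: [0.5475, 0.1473, 0.1762]
orientation: [-2.371, -2.059, 0.0]
force: [-0.2, -0.0, -1.5]
opening: 0.06
```

Call:
carry_out --steps '[{"xyz": [0,0,-1],"rot": [0,0,0]},{"xyz": [0,0,-1.8],"rot": [0,0,0]},{"xyz": [0,0,-1.8],"rot": [0,0,0]},{"xyz": [0,0,-1.8],"rot": [0,0,0]}]'

```text
t: 12.5
tool_pos: [0.5475, 0.1435, 0.1604]
orientation: [2.376, 2.054, 0.0]
force: [0.1, 0.6, -1.1]
opening: 0.0601
```

```bash
python3 snap.py p "(200,140,140,110)" "(310,130,140,110)"
```

```text
12.5 [0.5475 0.1435 0.1604] [2.376 2.054 0.   ]
toolx [ 0.145  0.989 -0.   ] toolz [ 0. -0. -1.]
top scale 5.2727272727272725 tcp px [269.2 224.7] tip [270.1 226. ]
scene scale 5.2727272727272725 tcp px [388.8 182.5] tip [387.8 188.6]
```

View pics/p_top.png

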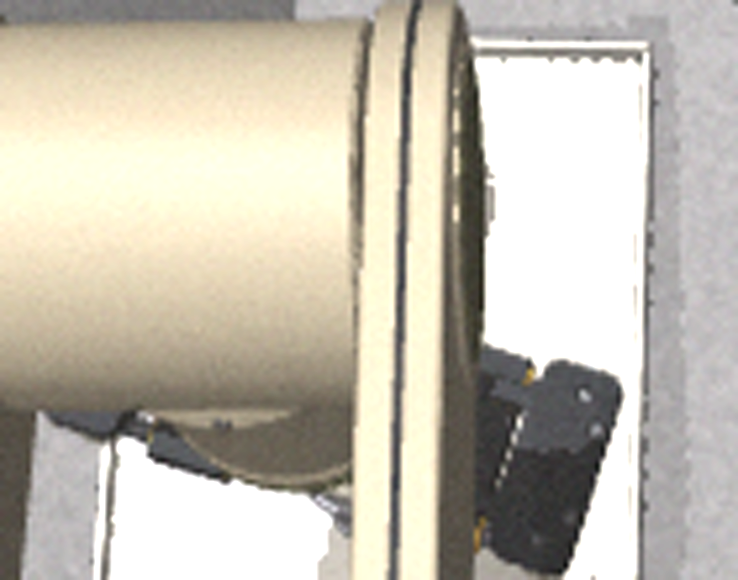

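View pics/p_scene.png

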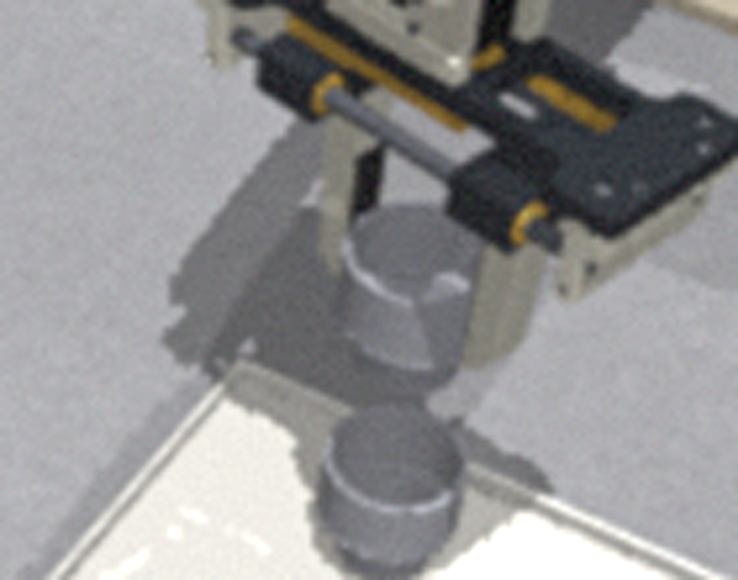

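```bash
cat > ov.py <<'E'
from h import *
import sys
# overlay predicted rim of held cup (red) from commanded pose, standing rim (green)
f,tx,ty,tz,cx,cy=sys.argv[1],*map(float,sys.argv[2:7])
im=cv2.imread(f); x0,y0,w,h=[int(v) for v in sys.argv[7].split(',')]
c=im[y0:y0+h,x0:x0+w]; k=10; c=cv2.convertScaleAbs(cv2.resize(c,None,fx=k,fy=k,interpolation=cv2.INTER_CUBIC),alpha=1.5); c2=c.copy()
th=np.linspace(0,2*np.pi,90)
def circ(X,Y,Z,r,col):
    u=np.array([proj('scene',[X+r*np.cos(t),Y+r*np.sin(t),Z]) for t in th])
    cv2.polylines(c2,[((u-[x0,y0]+.5)*k).astype(np.int32)],True,col,1); print(col,u.min(0).round(1),u.max(0).round(1))
r=tz+.013
circ(tx,ty,r,.03,(0,0,255)); circ(tx,ty,r-.034,.03,(0,0,255)); circ(tx,ty,r-.058,.02,(0,0,255))
circ(cx,cy,.062,.03,(0,255,0)); circ(cx,cy,.028,.03,(0,255,0))
cv2.imwrite(sys.argv[8],np.hstack([c,c2]))
E
python3 ov.py pics/p_scene_full.png .5477 .1448 .1604 .5487 .1482 365,165,40,60 pics/q.png
```

```text
(0, 0, 255) [374.7 167.9] [405.6 188.5]
(0, 0, 255) [373.1 180.3] [403.1 201. ]
(0, 0, 255) [377. 192.] [396.5 205.7]
(0, 255, 0) [371.  206.9] [398.9 227.6]
(0, 255, 0) [369.7 217.2] [396.8 237.8]
```

View pics/q.png

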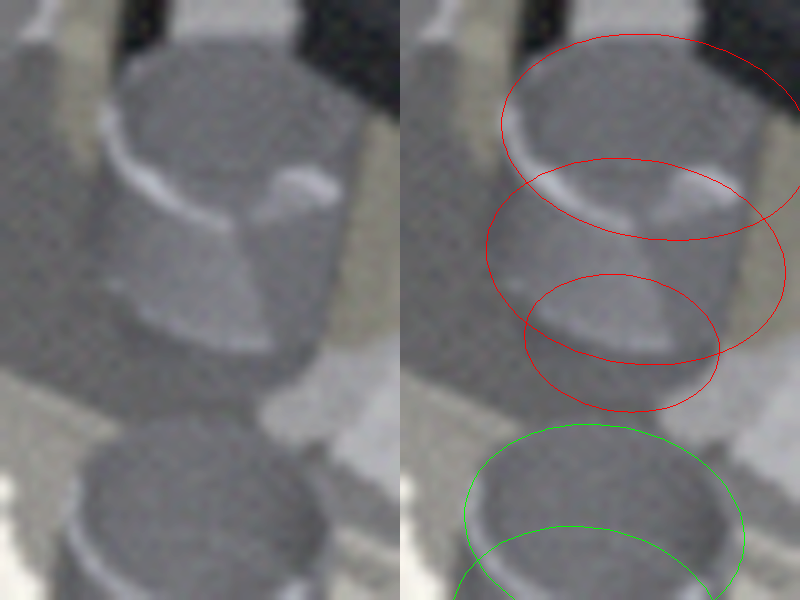

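Call:
carry_out --steps '[{"xyz": [0.03,0.12,-1],"rot": [0,0,0]},{"xyz": [0.03,0.12,-2.2],"rot": [0,0,0]},{"xyz": [0.03,0.12,-3.4],"rot": [0,0,0]},{"xyz": [0.03,0.12,-4.4],"rot": [0,0,0]},{"xyz": [0.03,0.12,-4.7],"rot": [0,0,0]},{"xyz": [0.03,0.12,-4.7],"rot": [0,0,0]},{"xyz": [0.03,0.12,-4.7],"rot": [0,0,0]}]'

```text
t: 13.3
tool_pos: [0.5479, 0.1459, 0.1133]
orientation: [2.375, 2.056, 0.0]
force: [-0.9, -0.6, -1.4]
opening: 0.0603
```

```bash
python3 snap.py r "(200,140,140,110)" "(310,130,140,110)"; python3 ov.py pics/r_scene_full.png .548 .146 .1134 .5480 .146 365,180,40,60 pics/s.png
```

```text
13.3 [0.5479 0.1459 0.1133] [2.375 2.056 0.   ]
toolx [0.143 0.99  0.   ] toolz [ 0.  0. -1.]
top scale 5.2727272727272725 tcp px [270.6 227.8] tip [271.5 228.9]
scene scale 5.2727272727272725 tcp px [387.  199.7] tip [386.  205.4]
(0, 0, 255) [373.  185.2] [402.5 205.9]
(0, 0, 255) [371.5 196.6] [400.2 217.3]
(0, 0, 255) [375.2 207.6] [393.9 221.3]
(0, 255, 0) [370.3 206.3] [398.2 226.9]
(0, 255, 0) [369.1 216.5] [396.2 237. ]
```

View pics/s.png

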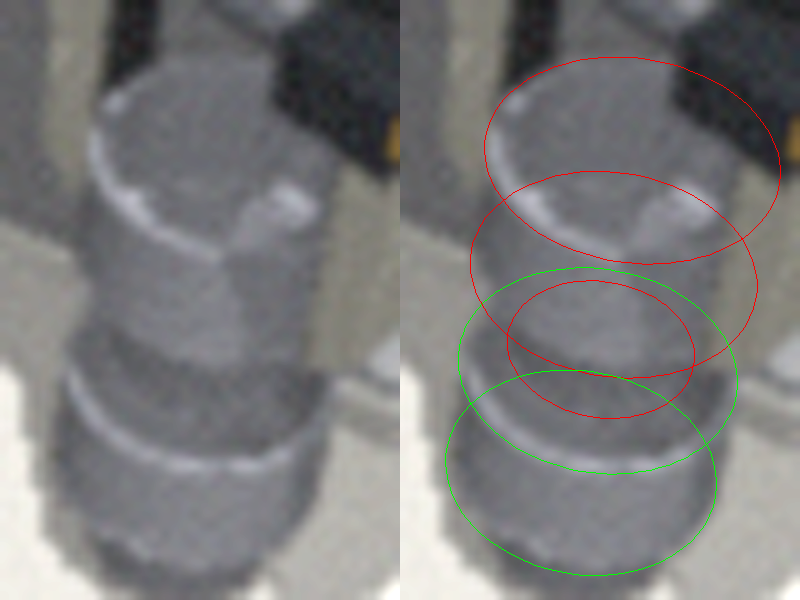

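Held and standing rims line up to within about 1 px (held rim left at ~373.8, standing rim left at ~371.5, as predicted for coaxial). I'll descend slowly.

Call:
carry_out --steps '[{"xyz": [0,0,-0.4],"rot": [0,0,0]},{"xyz": [0,0,-0.8],"rot": [0,0,0]},{"xyz": [0,0,-1.2],"rot": [0,0,0]},{"xyz": [0,0,-1.6],"rot": [0,0,0]},{"xyz": [0,0,-1.9],"rot": [0,0,0]},{"xyz": [0,0,-2.1],"rot": [0,0,0]},{"xyz": [0,0,-2.3],"rot": [0,0,0]},{"xyz": [0,0,-2.3],"rot": [0,0,0]},{"xyz": [0,0,-2.3],"rot": [0,0,0]}]'

```text
t: 14.3
tool_pos: [0.5477, 0.1458, 0.0901]
orientation: [2.375, 2.056, 0.0]
force: [0.9, -0.6, -1.7]
opening: 0.0601
```

```bash
python3 snap.py u "(200,140,140,110)" "(330,150,110,85)"
```

```text
14.3 [0.5477 0.1458 0.0901] [2.375 2.056 0.   ]
toolx [0.143 0.99  0.   ] toolz [ 0.  0. -1.]
top scale 5.2727272727272725 tcp px [271.8 229.4] tip [272.7 230.5]
scene scale 6.823529411764706 tcp px [385.7 207.3] tip [384.8 212.8]
```

View pics/u_scene.png

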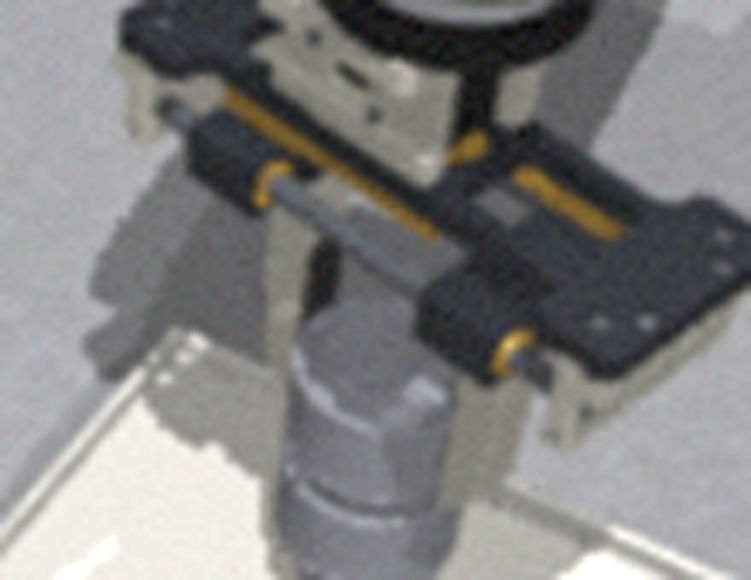

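No contact force so far, and a gap still shows below the collar. I'll continue slowly and watch the force.

Call:
carry_out --steps '[{"xyz": [0,0,-0.15],"rot": [0,0,0]},{"xyz": [0,0,-0.3],"rot": [0,0,0]},{"xyz": [0,0,-0.45],"rot": [0,0,0]},{"xyz": [0,0,-0.6],"rot": [0,0,0]},{"xyz": [0,0,-0.6],"rot": [0,0,0]}]'

```text
t: 14.9
tool_pos: [0.5474, 0.1458, 0.0836]
orientation: [-2.375, -2.056, 0.001]
force: [-0.5, 0.9, -0.2]
opening: 0.0602
```

Call:
carry_out --steps '[{"xyz": [0,0,-0.05],"rot": [0,0,0]},{"xyz": [0,0,-0.1],"rot": [0,0,0]},{"xyz": [0,0,-0.15],"rot": [0,0,0]},{"xyz": [0,0,-0.15],"rot": [0,0,0]}]'

```text
t: 15.3
tool_pos: [0.5479, 0.1459, 0.083]
orientation: [2.375, 2.056, 0.001]
force: [-0.1, 0.4, 3.4]
opening: 0.0599
```

```bash
python3 snap.py v "(200,140,140,110)" "(360,180,50,60)"
```

```text
15.3 [0.5479 0.1459 0.083 ] [2.375e+00 2.056e+00 1.000e-03]
toolx [0.143 0.99  0.   ] toolz [ 0.001  0.    -1.   ]
top scale 5.2727272727272725 tcp px [272.1 229.8] tip [273.  230.8]
scene scale 9.666666666666666 tcp px [385.3 209.7] tip [384.4 215.1]
```

View pics/v_scene.png

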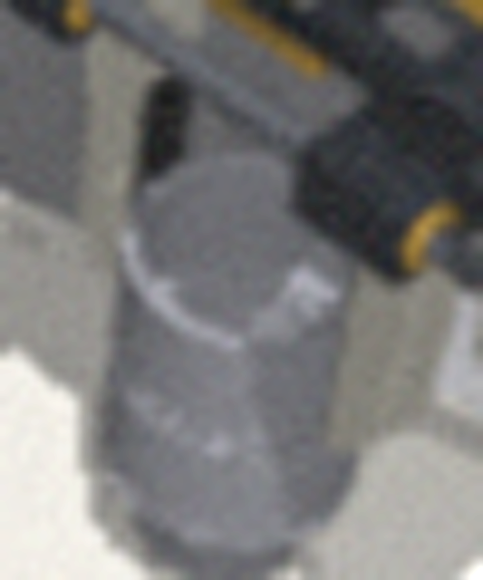

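Seated: the collar sits flush on the rim and contact force is about +5 N. I'll release gently, then go straight up.

Call:
carry_out --steps '[{"xyz": [0,0,0.1],"rot": [0,0,0]},{"xyz": [0,0,0.1],"rot": [0,0,0]},{"xyz": [0,0,0.1],"rot": [0,0,0]},{"xyz": [0,0,0.1],"rot": [0,0,0]},{"xyz": [0,0,0.1],"rot": [0,0,0]},{"xyz": [0,0,0.1],"rot": [0,0,0]},{"xyz": [0,0,0.1],"rot": [0,0,0]}]' --grip 0.9

```text
t: 16.1
tool_pos: [0.5476, 0.1458, 0.0835]
orientation: [-2.375, -2.056, 0.0]
force: [0.8, 1.2, -0.6]
opening: 0.0837
```

Call:
carry_out --steps '[{"xyz": [0,0,1],"rot": [0,0,0]},{"xyz": [0,0,3],"rot": [0,0,0]},{"xyz": [0,0,6],"rot": [0,0,0]},{"xyz": [0,0,10],"rot": [0,0,0]},{"xyz": [-3,-2,13],"rot": [0,0,0]},{"xyz": [-7,-5,14],"rot": [0,0,0]},{"xyz": [-10,-9,14],"rot": [0,0,0]},{"xyz": [-13,-13,14],"rot": [0,0,0]},{"xyz": [-13,-17,14],"rot": [0,0,0]},{"xyz": [-13,-20,14],"rot": [0,0,0]}]'

```text
t: 17.1
tool_pos: [0.4169, -0.056, 0.2249]
orientation: [2.374, 2.054, 0.002]
force: [1.5, -0.6, -0.5]
opening: 0.0834
```

```bash
python3 snap.py w "(205,135,140,110)" "(330,170,110,85)"
```

```text
17.1 [ 0.4169 -0.056   0.2249] [2.374e+00 2.054e+00 2.000e-03]
toolx [ 0.144  0.99  -0.001] toolz [ 0.003 -0.001 -1.   ]
top scale 5.2727272727272725 tcp px [360.6 306.2] tip [359.8 306. ]
scene scale 6.823529411764706 tcp px [352.3  93.8] tip [351.9 100.4]
```

View pics/w_top.png

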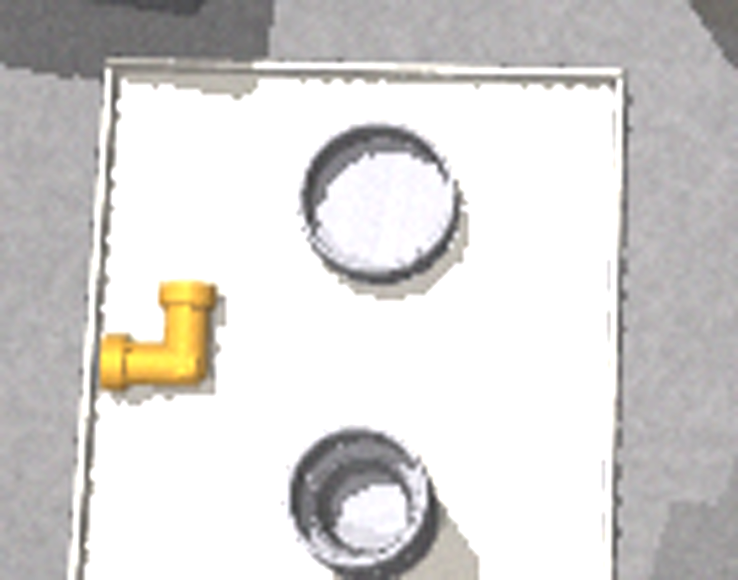

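View pics/w_scene.png

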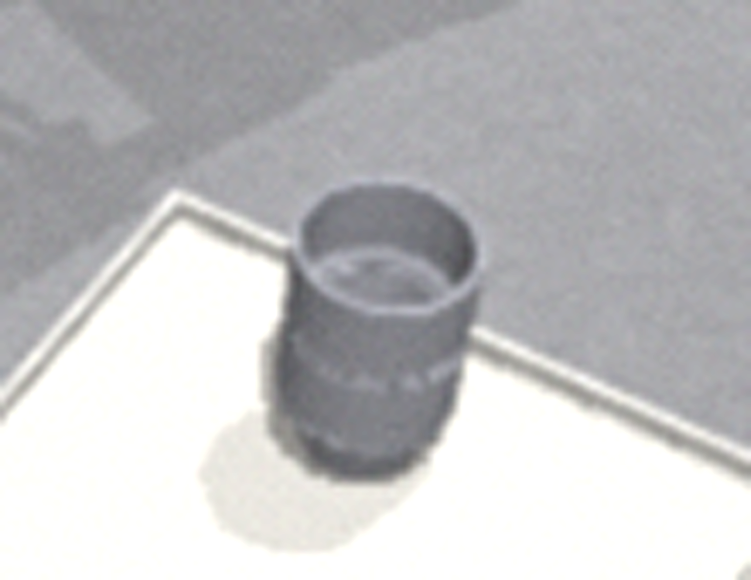

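The two cups are nested upright, with the rim centred at scene ≈(386.6,206.5) and a flush seam at row ≈225. The dish (277,173) and elbow (236,199) are where they were, and the gripper is clear. I'll hand in.

```bash
python3 -c "
from plant import *
print(close_job())"
```

```text
the job is handed in; nothing more can be done
None
```

I tilted the bin to its stop and lifted the steel cup out of the back. I then lowered it, still gripped, into the standing cup, released it, backed off clear and handed the job in at about 17 s. The hand-in reported no verdict.

**Bin tilt:** the front corner and the tab both appear in the scene view where a tilt of 0.65 rad would put them. After that point the tab only slid between the fingers as I pressed further.

**Lowering:** I went down in small steps until the upward force rose by about 5 N, at a tool height of 83 mm. That is the height expected for a cup nested fully down.

**Last pictures:** the two cups stand upright and nested, with the collar flush on the lower rim. The dish and elbow are at the same pixels as at the start, and the purple cups in view had not moved when last seen.

**What disagreed:** before the move, the two cameras placed the standing cup's rim about 6 mm apart sideways. I trusted the scene camera, checking it against the gripper's known position. The arm blocked the top view during the lowering, so I checked the alignment there from the scene view only, to about 1 to 1.5 mm.

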